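Shut and lock the filter cover of a fume extractor

TASK

The soldering bench's fume extractor has had its filter changed and its grey top cover still stands open. Push the cover down shut with the fingertips, then set the fingertips in the slot of its orange fastener and turn it a quarter turn clockwise, to its stop, so that the cover is locked down. Only push and turn: do not raise the cover, pick nothing up, and leave the things lying around the extractor where they are.

Things in the scene. Friction and masses are not known exactly. Their poses are not given: they have to be found in the camera images.
- extractor: Grey bench fume extractor, a box 270 deep (its x) x 360 wide (y) x 120 mm high, fixed. Origin: centre of its underside, on the bench; x runs from its front grille to the rear, y to its left, z up. The filter well and cover lie 50 mm left of its middle (y = 50 mm); right of them is a flat deck with a thin rubber pad, where the solder reel stands.
- cover (a joint): Opening angle of the grey filter cover (rad): 0 = shut, level on the box, top face 144 mm above the bench, hard stop; grows as the front edge rises; starts at 0.25 to 0.55. A plate 230 deep x 240 wide x 24 mm thick, 0.35 kg. Stiff friction hinge: the cover stays where it is left; 1 to 5 N down near its front edge lowers it.
- cover_hinge (a point): Middle of the cover's hinge line, which runs along the cover's lower rear edge, 120 mm above the bench, parallel to the extractor's y; in the extractor's frame at x = 105.5, y = 50, z = 120 mm. Fixed; axes as the extractor's.
- cover_front (a point): Middle of the cover's upper front edge, 230 mm in front of the hinge line and 24 mm above the cover's underside; moves with the cover. x points along the cover to the hinge, y to its left, z out of its top face.
- dial (a joint): Turn of the orange fastener (rad): 0 = open, slot across the cover (left to right); 1.571 = locked, a quarter turn clockwise seen from above, slot front to rear, hard stop. Starts at 0 to 0.25. Turns against a steady friction of about 0.12 N m and stays where it is left.
- dial_face (a point): Centre of the orange fastener's face, on its axis: a disc 98 mm in diameter, flush in the cover's top, 68 mm behind the front edge. Through its centre runs a finger slot 30 wide, 80 long, 17 mm deep, black floor, closed bevelled ends. Frame turns with the disc: y along the slot, x across it, z out of the face. White pointer on the rim at the slot's -y end: at the red dot open, at the green dot locked.
- keeper_lip (a point): Middle of the underside of the steel lip inside the front wall, under the cover. The fastener's cam tongue (under the cover, in line with the white pointer) swings beneath this ramped lip in the last half of the turn, draws the front edge down if it stands up to about 10 mm proud, and locks it. Higher, it stops against the lip at about 0.8 rad or passes over it and the cover cannot shut.
- solder_reel: Reel of solder, steel grey with blue flanges, 52 mm diameter, 43 mm high, 0.25 kg, loose, standing on the right-hand deck of the extractor (121 mm up). Origin: centre of its underside. Leave alone.
- parts_bin: Open green plastic parts bin 140 x 100 x 65 mm, loose on the bench left of the extractor. Origin: centre of its underside. Leave alone.
- screwdriver: Screwdriver with a red handle lying on the bench right of the extractor, loose. Leave alone.
- flux_jar: Amber jar with black cap, 42 mm diameter, 50 mm high, loose on the bench right of the extractor. Origin: centre of its underside. Leave alone.

How it is judged:
By the outcome, as a careful person would: the job done as asked, in the order asked, and still so for the second after the job is handed in, with the robot touching nothing.
It also fails if it takes over 58 s, if anything falls off the work surface, if the arm or the gripper's body presses on something with over 40 N, if the wrist force passes 120 N, or if a joint passes its speed limit or range.

ROBOT

A 6-joint arm with a two-finger parallel gripper is mounted at the origin on the work surface. World frame = base frame: x ahead of the robot, y to its left, z up, the work surface at z = 0. Lengths are in mm, angles in rad, forces in N, time in s.
With the tool pointing down it reaches from about 275 to 825 mm from the base axis. Payload 4.9 kg.
Tool frame: the origin (TCP) lies midway between the tips of the shut fingers; the grasp point (between the pads) lies 19 mm behind it; z points along the fingers, y is the direction in which the jaws open and shut (so a half turn about z gives the same grasp; the last joint's range is limited). The gripper opens to 85 mm and grips with 20 to 120 N. Pads are 22 mm wide; open, the fingers measure 114 mm over their backs; the gripper's body (76 mm by 85 mm) begins 54 mm behind the grasp point. The pads swing forward as they close: fully open they stand 13 mm farther back than shut.
Start: joints at [1.044, 0.326, -0.193, 1.052, 0, 1.437], TCP at [210.523, 508.132, 231.281] pointing down, gripper open.
Joint ranges: [-2.65, 2.65], [-0.97, 1.79], [-1.3, 1.35], [-1.93, 2.1], [-1.47, 1.37], [-3.14, 3.14]. Speed limits (rad/s): [2.57, 2.57, 3.14, 3.14, 3.14, 3.14].

INTERFACE

Orientations are given as a unit quaternion [x, y, z, w].
In Python, from cell import r gives the robot as it stands.
- The arm moves only by the tool move_arm, never from a script. Its argument "moves" is a list of rows, each a list of 2 entries, a list of its own where there are three numbers: the shift along the tool's x, y, z in units of 25 mm (1.0 is 25 mm), then the turn about the tool's z in units of 6 degrees (1.0 is 6 degrees). In form: [[[dx, dy, dz], turn], ...]. A call has 1 to 20 rows; each row shifts and turns the commanded pose from where the row before left it, along the tool's axes as they then stand; what a row does not reach is not made up. A row lasts 1/12 s, in which the tool goes at most 41.7 mm and 7.16 degrees, less where a joint would pass 70% of its speed; a pose out of reach is approached as far as the arm can. A call is refused whole if a number of a shift passes 1 or a number of a turn 1, either way. A call with a gripper value outside its range is refused whole. "fingers" is the gripper's target within -1 to 1 (shut at 1, half-way at 0, fully open at -1), set as the call begins (left out, the last holds). The fingers move at their own pace and stop on an object; "squeeze" is the grip in N (left out, the last holds). Time passes only in rows, so rows that do not move let the fingers close. It gives the time, the measured TCP pose, the force and the opening at its end, in the units of the state.
- r.observe(): the state, without advancing time (a new reading comes with each control period).
- r.camera(name): name is "side" or "top" or "wrist"; returns a dict with "image" (400x640x3 uint8, red, green, blue), "fov_y" (degrees; the focal length in pixels is half the picture's height over the tangent of half this angle, whatever the lens; pixels are square), "cx", "cy" (the principal point, pixels), "rvec" (rotation vector, rad) and "tvec" (3), from world to camera coordinates, as OpenCV has them; the wrist camera has in their place "T_tool_cam" (4x4, takes a point from camera to tool coordinates, whose origin is the TCP and whose axes are the flange's). Camera axes: x right, y down, z forward; pixel columns grow to the right and rows downward; lengths in mm; the calibration is good to about 2 mm. A picture is of the moment at which its call begins: read the wrist's pose just before it. There is no depth.
- r.hand_in(): hands the job in, once; it reports no verdict.
The state is a dict: "t": time; "joints": joint angles; "qd": joint speeds; "joint_torque": joint torques, N m; "position": TCP position; "ee_rot": TCP orientation; "ft_force": force on the tool from outside, world axes, zero at the start; "torque": the same for the moment, N m; "opening": opening from 0.0 (shut) to 1.0 (fully open).
Only numpy, scipy, OpenCV 4.12 (cv2) and the standard library are available. Lean on these libraries where they do the work, as an engineer would, in place of code of your own. Each camera call takes 0.05 s, during which the arm holds its last target. There are 200 camera calls.

## Working session

There is one attempt and no reset: what is moved stays moved. The work goes in short steps, Python scripts to look and compute and a tool call to move; the robot and the scene stay as the last step left them, time stands still between calls to the robot, and variables do not carry over. Pictures are saved under pics/ and viewed, about 8 in all and at most 12, crops included, and the job is handed in when it is done.

Besides the shell and the picture viewer there is one more tool, called after "Emit:" as name([rows], argument=value, ...), one row to a line, values as JSON. move_arm: Moves the arm, as the interface text tells. Its arguments: {"type":"object","properties":{"moves":{"type":"array"},"fingers":{"type":"number"},"squeeze":{"type":"number"}},"required":["moves"]}

```bash
mkdir -p pics; ls; python3 - <<'E'
from cell import r
import cv2
s=r.observe(); print({k:s[k] for k in('t','position','ee_rot','ft_force','opening')})
for n in("side","top"):
    c=r.camera(n); cv2.imwrite(f"pics/{n}0.png",c["image"][:,:,::-1]); print(n,{k:c[k] for k in c if k!="image"})
E
```

```text
pics
{'t': 0.0, 'position': array([210.2316697 , 507.63400973, 230.51124691]), 'ee_rot': array([ 1.95120685e-01,  9.80778879e-01, -7.94712661e-04, -2.76118258e-04]), 'ft_force': array([-0.2405859 , -0.79593329, -0.05058141]), 'opening': 1.0002969758420988}
side {'fov_y': 49.6890272878044, 'cx': 320.09155723209994, 'cy': 196.90326417687172, 'rvec': array([ 0.93752036,  2.5708497 , -0.96447138]), 'tvec': array([ 460.05229087, -218.59205503, 1457.68972327])}
top {'fov_y': 49.965851108994784, 'cx': 322.0697378016696, 'cy': 196.18506151056584, 'rvec': array([ 2.1505119 , -2.13165125,  0.21388393]), 'tvec': array([   6.63797679,  626.72449337, 1057.10925155])}
```

View pics/side0.png

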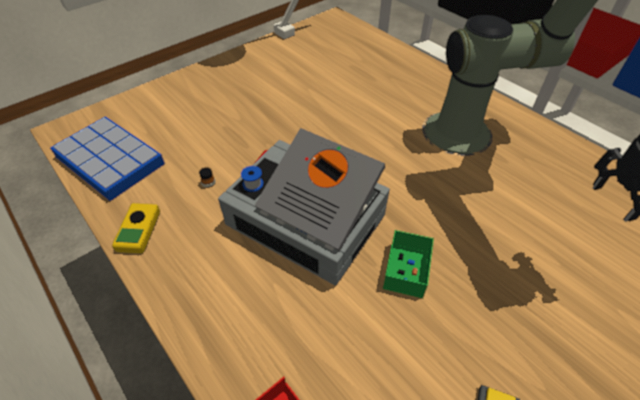

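View pics/top0.png

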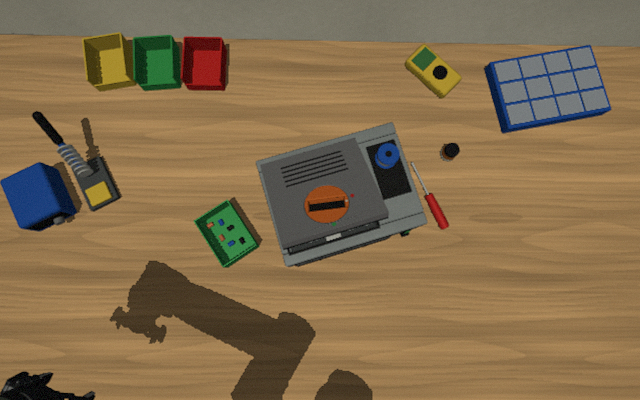

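The top view shows the extractor at about (257–428, 123–265), front towards the robot, with the dial near (327,204). The side view shows the cover raised. I'll enlarge both for corner picks.

```bash
python3 - <<'E'
import cv2
a=cv2.imread("pics/top0.png")[115:275,245:440]; cv2.imwrite("pics/topc.png",cv2.resize(a,None,fx=3.6,fy=3.6,interpolation=cv2.INTER_CUBIC))
a=cv2.imread("pics/side0.png")[120:285,210:395]; cv2.imwrite("pics/sidec.png",cv2.resize(a,None,fx=3.6,fy=3.6,interpolation=cv2.INTER_CUBIC))
E
```

```text
(no output)
```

View pics/topc.png

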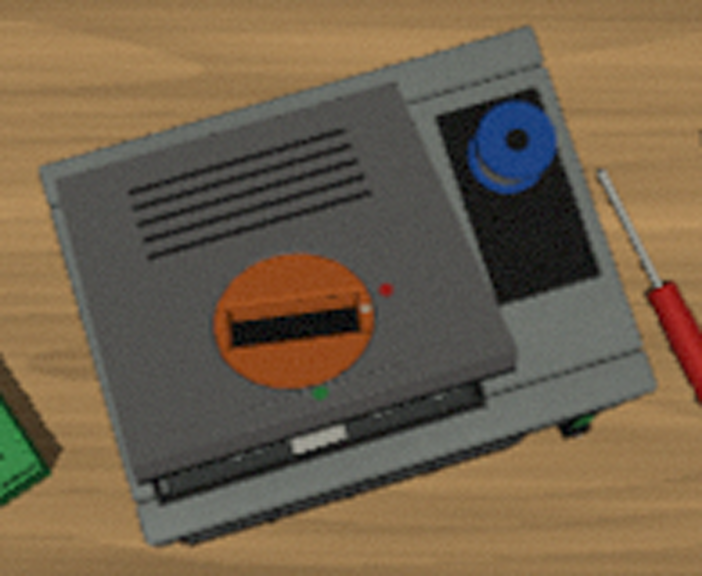

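View pics/sidec.png

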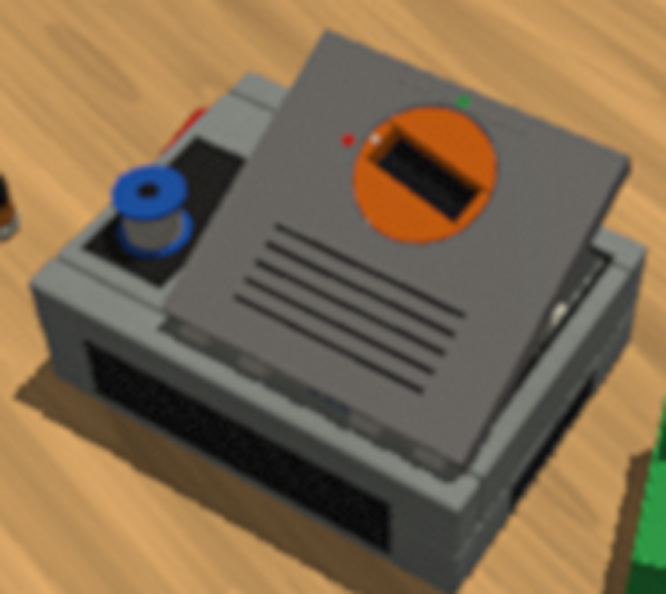

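```bash
cat > h.py <<'E'
import numpy as np, cv2
from scipy.optimize import least_squares
def proj(c,P):
    f=200/np.tan(np.radians(c["fov_y"])/2); K=np.array([[f,0,c["cx"]],[0,f,c["cy"]],[0,0,1]])
    return cv2.projectPoints(np.array(P,float).reshape(-1,3),c["rvec"],c["tvec"],K,None)[0].reshape(-1,2)
def world(p,P):
    c,s=np.cos(p[2]),np.sin(p[2]); P=np.array(P,float).reshape(-1,3)
    return P@np.array([[c,s,0],[-s,c,0],[0,0,1]])+[p[0],p[1],0]
def cov(th,u,v,w): # u back from front edge, v left, w above underside -> extractor frame
    d=230-u; return [105.5-d*np.cos(th)+w*np.sin(th)*1,50+v,120+d*np.sin(th)+w*np.cos(th)]
E
python3 - <<'E'
from h import *
from cell import r
C={n:r.camera(n) for n in("top","side")}
off={"top":(245,115),"side":(210,120)}
B={'rl':(135,180),'rr':(135,-180),'fr':(-135,-180),'fl':(-135,180)}
obs=[("top",'rl',42,166),("top",'rr',536,30),("top",'fr',655,385),("top",'fl',152,544),
("side",'rl',460,512),("side",'rr',35,287),("side",'fr',250,75),("side",'fl',645,250),
("side",(0,-120,24),328,30),("side",(0,120,24),630,160),("top",(68,0,24),295,321),("side",(68,0,24),426,174),
("top",'d',366,309),("side",'d',375,138)]
def res(p,full=False):
    o=[]
    for n,k,u,v in obs:
        if k=='d': P=cov(p[3],68-44*np.sin(p[4])*1,-44*np.cos(p[4]),24)
        elif isinstance(k,str): P=[*B[k],120]
        else: P=cov(p[3],*k)
        q=proj(C[n],world(p,P))[0]
        o.append(q-[(u+.5)/3.6-.5+off[n][0],(v+.5)/3.6-.5+off[n][1]])
    return np.array(o).ravel()
best=min((least_squares(res,[500,0,y,.4,.1]) for y in(-.5,.3,2,-2)),key=lambda s:s.cost)
p=best.x; print(p.round(3)); print(best.fun.reshape(-1,2).round(1).tolist())
np.save("p.npy",p)
for nm,P in dict(front=cov(p[3],0,0,24),dial=cov(p[3],68,0,24),shutdial=cov(0,68,0,24),shutfront=cov(0,0,0,24),hinge=[105.5,50,120]).items(): print(nm,world(p,P)[0].round(1))
E
```

```text
[ 6.27696e+02 -3.17710e+01  3.04000e-01  4.32000e-01  1.82000e-01]
[[-1.7, -0.3], [-0.9, -2.2], [1.5, 1.1], [-1.6, 0.9], [-0.5, 0.1], [-2.8, -1.8], [-0.3, -1.9], [1.4, -1.4], [-0.2, -0.0], [-0.0, -0.7], [-0.3, -0.2], [-0.5, 0.2], [-0.4, 0.4], [0.4, 0.8]]
front [523.7 -12.  238.1]
dial [582.6   6.5 209.6]
shutdial [558.8  -1.  144. ]
shutfront [493.9 -21.3 144. ]
hinge [713.4  47.5 120. ]
```

Emit:
move_arm([
  [[0, 0, -0.6], -1],
  [[0, 0, -0.6], -1],
  [[0, 0, -0.6], -1],
  [[0, 0, -0.6], -1],
  [[0, 0, -0.4], -0.9],
], fingers=1, squeeze=20)

```text
t: 0.62
position: [210.7, 508.4, 302.6]
ee_rot: [-0.063, 0.998, 0.0, 0.0]
ft_force: [-0.1, -1.0, -0.2]
opening: 0.297
```

```bash
cat >> h.py <<'E'
from scipy.spatial.transform import Rotation as R
def delta(s,target,yaw=None):
    M=R.from_quat(s["ee_rot"]).as_matrix(); y=np.degrees(np.arctan2(M[1,1],M[0,1]))
    print("t",round(s["t"],2),"pos",s["position"].round(1),"yaw",y.round(1),"F",s["ft_force"].round(1),"M",s["torque"].round(2),"open",round(s["opening"],3),"j6",s["joints"][5].round(2))
    print("tool units",(M.T@(np.array(target)-s["position"])/25).round(2), "turn",None if yaw is None else round((y-yaw)/6,2))
E
python3 - <<'E'
from h import *
from cell import r
p=np.load("p.npy")
for th in(p[3],.2,.1,0): print(th,world(p,cov(th,18,70,24))[0].round(1))
delta(r.observe(),world(p,cov(p[3],18,70,24))[0]+[0,0,40])
E
```

```text
0.43185660812362625 [518.3  59.7 230.5]
0.2 [498.8  53.6 185.6]
0.1 [493.5  51.9 165. ]
0 [490.2  50.9 144. ]
t 0.62 pos [210.7 508.4 302.6] yaw 97.2 F [-0.1 -1.  -0.2] M [ 0.   -0.01 -0.01] open 0.297 j6 0.92
tool units [ -9.97 -19.34   1.27] turn None
```

Emit:
move_arm([
  [[-0.5, -0.97, 0], 0],
  [[-0.5, -0.97, 0], 0],
  [[-0.5, -0.97, 0], 0],
  [[-0.5, -0.97, 0], 0],
  [[-0.5, -0.97, 0], 0],
  [[-0.5, -0.97, 0], 0],
  [[-0.5, -0.97, 0], 0],
  [[-0.5, -0.97, 0], 0],
  [[-0.5, -0.97, 0], 0],
  [[-0.5, -0.97, 0], 0],
  [[-0.5, -0.97, 0], 0],
  [[-0.5, -0.97, 0], 0],
  [[-0.5, -0.97, 0], 0],
  [[-0.5, -0.97, 0], 0],
  [[-0.5, -0.97, 0], 0],
  [[-0.5, -0.97, 0], 0],
  [[-0.5, -0.97, 0], 0],
  [[-0.5, -0.97, 0], 0],
  [[-0.5, -0.97, 0], 0],
  [[-0.5, -0.97, 0], 0],
])

```text
t: 2.28
position: [517.4, 55.4, 301.1]
ee_rot: [-0.06, 0.998, 0.0, -0.0]
ft_force: [0.4, 1.0, -0.1]
opening: -0.002
```

Emit:
move_arm([
  [[0, 0, 0.5], 0],
  [[0, 0, 0.4], 0],
  [[0, 0, 0], 0],
  [[0, 0, 0], 0],
])

```text
t: 2.62
position: [515.8, 57.1, 278.0]
ee_rot: [-0.06, 0.998, 0.0, -0.001]
ft_force: [0.5, 0.6, -0.1]
opening: -0.003
```

```bash
python3 - <<'E'
from h import *
from cell import r
p=np.load("p.npy")
delta(r.observe(),world(p,cov(p[3],18,70,24))[0])
E
```

```text
t 2.62 pos [515.8  57.1 278. ] yaw 96.9 F [ 0.5  0.6 -0.1] M [-0.04 -0.02  0.05] open -0.003 j6 -0.15
tool units [-0.12  0.09  1.9 ] turn None
```

Emit:
move_arm([
  [[0, 0, 0.8], 0],
  [[0, 0, 0.8], 0],
  [[0.1, 0, 0.25], 0],
  [[0.1, 0, 0.25], 0],
  [[0.1, 0, 0.25], 0],
  [[0.1, 0, 0.25], 0],
  [[0.1, 0, 0.25], 0],
  [[0.1, 0, 0.25], 0],
  [[0.1, 0, 0.25], 0],
  [[0.05, 0, 0.25], 0],
  [[0.05, 0, 0.25], 0],
  [[0.05, 0, 0.25], 0],
  [[0.05, 0, 0.25], 0],
  [[0.05, 0, 0.25], 0],
])

```text
t: 3.78
position: [493.1, 53.7, 163.0]
ee_rot: [-0.06, 0.998, -0.0, -0.0]
ft_force: [-0.3, -1.9, 2.9]
opening: 0.002
```

```bash
python3 - <<'E'
from h import *
from cell import r
p=np.load("p.npy")
delta(r.observe(),world(p,cov(0,18,70,24))[0])
E
```

```text
t 3.78 pos [493.1  53.7 163. ] yaw 96.9 F [-0.3 -1.9  2.9] M [-0.31  0.15  0.05] open 0.002 j6 -0.16
tool units [ 0.13 -0.1   0.76] turn None
```

Emit:
move_arm([
  [[0.02, 0, 0.15], 0],
  [[0.02, 0, 0.15], 0],
  [[0.02, 0, 0.15], 0],
  [[0.02, 0, 0.12], 0],
  [[0, 0, 0.1], 0],
  [[0, 0, 0.06], 0],
  [[0, 0, 0], 0],
  [[0, 0, 0], 0],
])

```text
t: 4.45
position: [491.6, 53.8, 145.5]
ee_rot: [-0.06, 0.998, 0.0, 0.0]
ft_force: [0.5, -0.1, -0.3]
opening: 0.002
```

Emit:
move_arm([
  [[0, 0, 0.04], 0],
  [[0, 0, 0.04], 0],
  [[0, 0, 0.04], 0],
  [[0, 0, 0], 0],
  [[0, 0, 0], 0],
])

```text
t: 4.87
position: [491.7, 53.7, 143.9]
ee_rot: [-0.06, 0.998, 0.0, 0.001]
ft_force: [-3.2, 0.3, 12.2]
opening: 0.001
```

12 N at TCP z = 143.9, so the cover is on its stop. Next I'll lift, set the fingers about half open and look at the dial.

Emit:
move_arm([
  [[0, 0, -0.5], 0],
  [[0, 0, -0.9], 0],
  [[0, 0, -0.9], 0],
  [[-0.5, -0.5, -0.3], 0],
  [[-0.5, -0.5, 0], 0],
  [[-0.5, -0.5, 0], 0],
  [[-0.5, -0.5, 0], 0],
  [[-0.3, -0.5, 0], 0],
  [[0, 0, 0], 0],
  [[0, 0, 0], 0],
], fingers=0.12)

```text
t: 5.7
position: [555.8, -2.0, 207.1]
ee_rot: [-0.06, 0.998, 0.0, -0.0]
ft_force: [0.9, 0.5, -0.9]
opening: 0.442
```

```bash
python3 - <<'E'
from h import *
from cell import r
p=np.load("p.npy")
delta(r.observe(),world(p,cov(0,68,0,24))[0]+[0,0,60])
c=r.camera("wrist"); print({k:c[k] for k in c if k!="image"})
cv2.imwrite("pics/w1.png",c["image"][:,:,::-1])
t=r.camera("top"); cv2.imwrite("pics/top2.png",t["image"][:,:,::-1])
E
```

```text
t 5.7 pos [555.8  -2.  207.1] yaw 96.8 F [ 0.9  0.5 -0.9] M [-0.05 -0.03 -0.04] open 0.442 j6 -0.26
tool units [-0.12  0.03  0.12] turn None
{'fov_y': 71.85778811775847, 'cx': 322.91375751936783, 'cy': 201.32480872167136, 'T_tool_cam': array([[ 6.84600225e-04, -9.46981941e-01, -3.21286063e-01,
         8.25474051e+01],
       [ 9.99999317e-01,  3.43861772e-04,  1.11728740e-03,
        -8.20831221e-02],
       [-9.47572995e-04, -3.21286608e-01,  9.46981530e-01,
        -1.42629315e+02],
       [ 0.00000000e+00,  0.00000000e+00,  0.00000000e+00,
         1.00000000e+00]])}
```

View pics/w1.png

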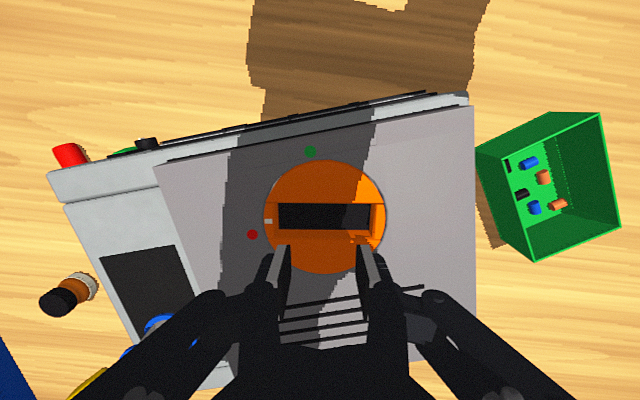

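The wrist view shows the cover flat. The disc spans about (263–387, 159–274), the slot is near (325,216) and almost level with the jaws, and the white pointer is near (268,221). Now to measure it.

```bash
cat >> h.py <<'E'
def ray(c,s,uv,z):
    f=200/np.tan(np.radians(c["fov_y"])/2); T=c["T_tool_cam"]; M=R.from_quat(s["ee_rot"]).as_matrix()
    uv=np.atleast_2d(uv); d=np.c_[(uv[:,0]-c["cx"])/f,(uv[:,1]-c["cy"])/f,np.ones(len(uv))]
    o=s["position"]+M@T[:3,3]; D=d@(M@T[:3,:3]).T
    return o+D*((z-o[2])/D[:,2])[:,None]
E
python3 - <<'E'
from h import *
from cell import r
p=np.load("p.npy"); s=r.observe(); c=r.camera("wrist"); im=c["image"]
hsv=cv2.cvtColor(im,cv2.COLOR_RGB2HSV)
m=((hsv[...,0]<18)&(hsv[...,1]>200)&(hsv[...,2]>60)).astype(np.uint8)
m[:,:255]=0;m[:,395:]=0;m[:150]=0;m[280:]=0
cn=max(cv2.findContours(m,cv2.RETR_EXTERNAL,cv2.CHAIN_APPROX_NONE)[0],key=cv2.contourArea)[:,0].astype(float)
w=ray(c,s,cn,144)[:,:2]
w0=w.copy()
f=least_squares(lambda q:np.hypot(*(w-q[:2]).T)-q[2],[559,-1,49],loss="soft_l1",f_scale=.7).x
print("disc",f.round(1),len(w))
b=((im.max(2)<40)).astype(np.uint8); b[:,:270]=0;b[:,380:]=0;b[:195]=0;b[236:]=0
ys,xs=np.nonzero(b); W=ray(c,s,np.c_[xs,ys],127)[:,:2].astype(np.float32)
rc=cv2.minAreaRect(W); print("slot floor",rc, len(W)); ev=np.linalg.eigh(np.cov(W.T))[1][:,1]; print("slot dir",np.degrees(np.arctan2(ev[1],ev[0])))
print("pred yaw",np.degrees(p[2]-p[4])+90, "white", ray(c,s,[268,221],144)[0].round(1))
print("dots red,green",ray(c,s,[[252,234],[310,152]],144).round(1).tolist())
delta(s,[*f[:2],150])
E
```

```text
disc [ 5.588e+02 -5.000e-01  4.820e+01] 396
slot floor ((562.1858520507812, -0.38649749755859375), (23.37059211730957, 78.68995666503906), 6.899291038513184) 2188
slot dir 96.31880545079967
pred yaw 96.97818003303189 white [564.4 -44.5 144. ]
dots red,green [[577.5, -56.9, 144.0], [505.2, -16.8, 144.0]]
t 5.8 pos [555.2  -1.2 207.2] yaw 96.9 F [-0.1  1.   0.1] M [0.03 0.02 0.04] open 0.444 j6 -0.26
tool units [-0.15  0.01  2.29] turn None
```

Emit:
move_arm([
  [[-0.13, 0.01, 0.6], 0],
  [[0, 0, 0.6], 0],
  [[0, 0, 0.5], 0],
  [[0, 0, 0.3], 0],
  [[0, 0, 0.2], 0],
  [[0, 0, 0], 0],
  [[0, 0, 0], 0],
])

```text
t: 6.43
position: [559.1, -0.8, 152.8]
ee_rot: [-0.06, 0.998, 0.0, 0.0]
ft_force: [0.2, 0.2, 0.4]
opening: 0.44
```

Emit:
move_arm([
  [[0, 0, 0.15], 0],
  [[0, 0, 0.15], 0],
  [[0, 0, 0.1], 0],
  [[0, 0, 0], 0],
  [[0, 0, 0], 0],
])

```text
t: 6.85
position: [559.0, -1.0, 142.4]
ee_rot: [-0.06, 0.998, 0.0, -0.0]
ft_force: [-0.5, -0.4, 0.8]
opening: 0.438
```

```bash
python3 - <<'E'
from h import *
from cell import r
delta(r.observe(),[558.8,-0.5,130],96.5)
cv2.imwrite("pics/w2.png",r.camera("wrist")["image"][:,:,::-1])
E
```

```text
t 6.85 pos [559.   -1.  142.4] yaw 96.9 F [-0.5 -0.4  0.8] M [ 0.05  0.02 -0.03] open 0.438 j6 -0.25
tool units [0.01 0.02 0.5 ] turn 0.06
```

View pics/w2.png

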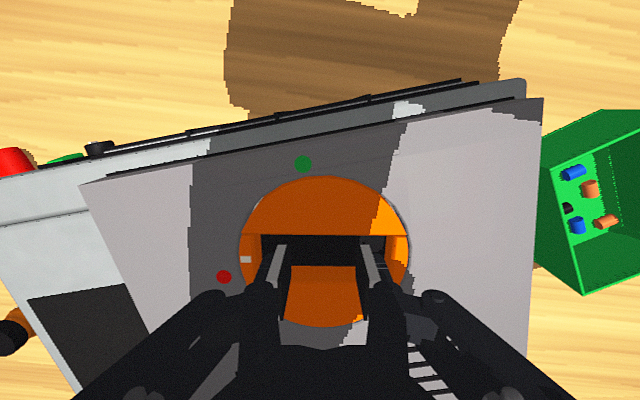

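The fingertips sit over the slot (ends near x 250 and 395) with room at both ends. I'll lower them in.

Emit:
move_arm([
  [[0, 0, 0.12], 0],
  [[0, 0, 0.12], 0],
  [[0, 0, 0.1], 0],
  [[0, 0, 0.08], 0],
  [[0, 0, 0.06], 0],
  [[0, 0, 0], 0],
  [[0, 0, 0], 0],
])

```text
t: 7.48
position: [559.1, -0.9, 130.4]
ee_rot: [-0.06, 0.998, 0.0, -0.0]
ft_force: [0.3, 0.7, -0.5]
opening: 0.439
```

Emit:
move_arm([
  [[0, 0, 0.08], 0],
  [[0, 0, 0], 0.7],
  [[0, 0, 0], 0.7],
  [[0, 0, 0], 0.7],
  [[0, 0, 0], 0.7],
  [[0, 0, 0], 0.7],
  [[0, 0, 0], 0.7],
  [[0, 0, 0], 0.7],
  [[0, 0, 0], 0.7],
  [[0, 0, 0], 0.7],
  [[0, 0, 0], 0.7],
])

```text
t: 8.4
position: [559.8, -1.3, 128.6]
ee_rot: [0.303, 0.953, -0.0, 0.001]
ft_force: [0.4, -0.1, -1.5]
opening: 0.445
```

```bash
python3 - <<'E'
from h import *
from cell import r
delta(r.observe(),[558.8,-0.5,128],17.4)
E
```

```text
t 8.4 pos [559.8  -1.3 128.6] yaw 54.7 F [ 0.4 -0.1 -1.5] M [-0.14 -0.26  0.17] open 0.445 j6 0.48
tool units [0.05 0.   0.03] turn 6.22
```

Emit:
move_arm([
  [[0, 0, 0], 0.6],
  [[0, 0, 0], 0.6],
  [[0, 0, 0], 0.6],
  [[0, 0, 0], 0.6],
  [[0, 0, 0], 0.6],
  [[0, 0, 0], 0.6],
  [[0, 0, 0], 0.6],
  [[0, 0, 0], 0.6],
  [[0, 0, 0], 0.6],
  [[0, 0, 0], 0.6],
  [[0, 0, 0], 0.4],
  [[0, 0, 0], 0],
  [[0, 0, 0], 0],
])

```text
t: 9.48
position: [559.5, -1.0, 128.6]
ee_rot: [0.598, 0.802, 0.0, 0.0]
ft_force: [1.7, -0.6, -0.3]
opening: 0.438
```

```bash
python3 - <<'E'
from h import *
from cell import r
delta(r.observe(),[558.8,-0.5,128],17.4)
E
```

```text
t 9.48 pos [559.5  -1.  128.6] yaw 16.6 F [ 1.7 -0.6 -0.3] M [-0.03 -0.09  0.  ] open 0.438 j6 1.15
tool units [ 0.03 -0.02  0.03] turn -0.14
```

Emit:
move_arm([
  [[0, 0, 0], 0.4],
  [[0, 0, 0], 0.4],
  [[0, 0, 0], 0.3],
  [[0, 0, 0], 0],
  [[0, 0, 0], 0],
])

```text
t: 9.9
position: [559.4, -1.0, 128.6]
ee_rot: [0.643, 0.766, 0.0, 0.0]
ft_force: [0.3, 0.4, 0.4]
opening: 0.444
```

```bash
python3 - <<'E'
from h import *
from cell import r
delta(r.observe(),[558.8,-0.5,128],17.4)
E
```

```text
t 9.9 pos [559.4  -1.  128.6] yaw 10.0 F [0.3 0.4 0.4] M [-0.09 -0.24  0.02] open 0.444 j6 1.26
tool units [ 0.02 -0.02  0.02] turn -1.24
```

Emit:
move_arm([
  [[0, 0, 0], 0.2],
  [[0, 0, 0], 0.2],
  [[0, 0, 0], 0.2],
])

```text
t: 10.15
position: [559.4, -1.0, 128.7]
ee_rot: [0.667, 0.745, 0.0, 0.0]
ft_force: [1.2, -0.9, 0.3]
opening: 0.439
```

```bash
python3 - <<'E'
from h import *
from cell import r
delta(r.observe(),[558.8,-0.5,128],17.4)
cv2.imwrite("pics/w3.png",r.camera("wrist")["image"][:,:,::-1])
E
```

```text
t 10.15 pos [559.4  -1.  128.7] yaw 6.3 F [ 1.2 -0.9  0.3] M [-0.12 -0.33  0.68] open 0.439 j6 1.33
tool units [ 0.02 -0.02  0.03] turn -1.86
```

View pics/w3.png

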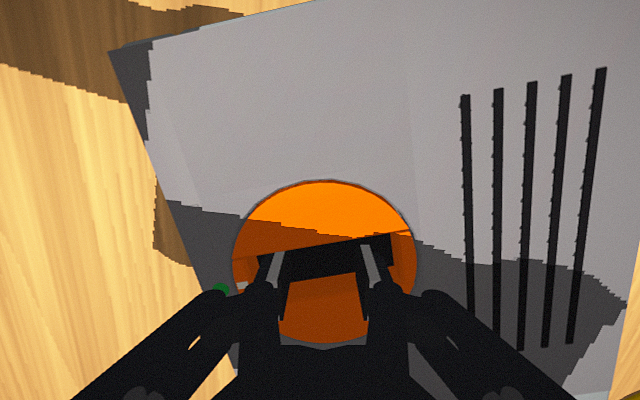

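The moment reads 0.68 N m, so it is on the stop, and the white pointer is beside the green dot (~(242,286) vs (220,288)). A touch more, then I'll release the slack and lift out.

Emit:
move_arm([
  [[0, 0, 0], 0.2],
  [[0, 0, 0], 0],
  [[0, 0, 0], -0.5],
  [[0, 0, 0], -0.5],
  [[0, 0, 0], -0.5],
  [[0, 0, 0], -0.2],
  [[0, 0, 0], 0],
  [[0, 0, -0.3], 0],
  [[0, 0, -0.6], 0],
  [[0, 0, -1], 0],
  [[0, 0, -1], 0],
  [[0, 0, -1], 0],
  [[0.5, 0, -1], 0],
  [[0, 0, -0.5], 0],
  [[0, 0, 0], 0],
])

```text
t: 11.45
position: [557.5, 11.3, 267.6]
ee_rot: [0.607, 0.795, 0.002, 0.003]
ft_force: [0.7, 0.2, -0.3]
opening: 0.441
```

```bash
python3 - <<'E'
from h import *
from cell import r
s=r.observe(); delta(s,[558.8,-0.5,128],17.4); c=r.camera("wrist")
a=c["image"][:,:,::-1]
b=r.camera("side")["image"][120:285,210:395,::-1]
cv2.imwrite("pics/w4.png",a);cv2.imwrite("pics/s4.png",cv2.resize(b,None,fx=3,fy=3,interpolation=cv2.INTER_CUBIC))
E
```

```text
t 11.45 pos [557.5  11.3 267.6] yaw 15.3 F [ 0.7  0.2 -0.3] M [-0.01 -0.03  0.01] open 0.441 j6 1.19
tool units [-0.46 -0.11  5.58] turn -0.36
```

View pics/w4.png

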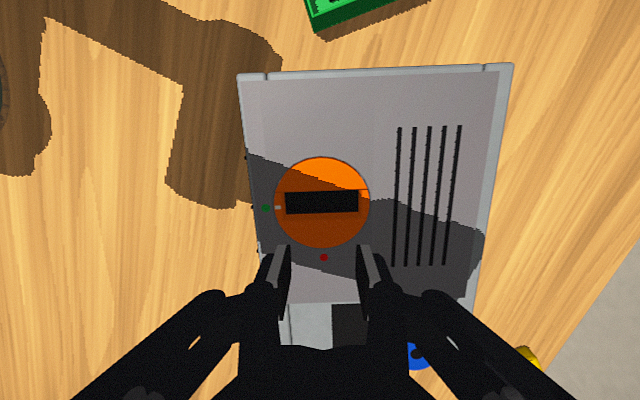

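View pics/s4.png

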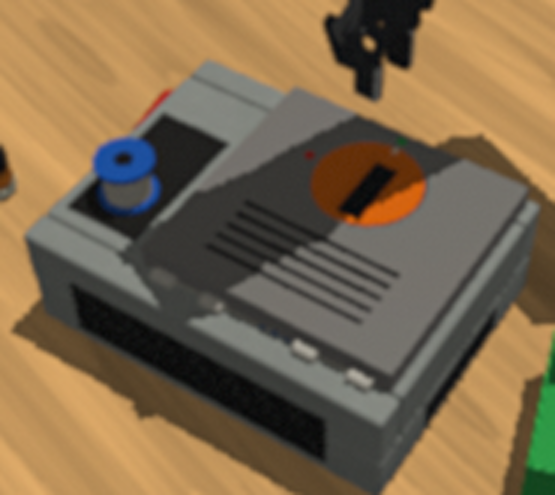

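The pointer (277,207) is in line with the green dot (266,208) and the disc centre (322,202), and the cover lies flat. I'll make a numeric check, then hand in.

```bash
python3 - <<'E'
from h import *
from cell import r
p=np.load("p.npy"); s=r.observe(); c=r.camera("wrist"); im=c["image"]
b=(im.max(2)<40); b[:,:280]=0;b[:,362:]=0;b[:186]=0;b[218:]=0
ys,xs=np.nonzero(b); W=ray(c,s,np.c_[xs,ys],127)[:,:2]
ev=np.linalg.eigh(np.cov(W.T))[1][:,1]; a=np.degrees(np.arctan2(ev[1],ev[0]))%180
d=ray(c,s,[[322,202],[266,208],[277,207],[324,257]],144)[:,:2]; v=d[1:]-d[0]
print("slot",a.round(1),"expected locked",np.degrees(p[2]).round(1),"green,white,red dirs",np.degrees(np.arctan2(v[:,1],v[:,0])).round(1), "F",s["ft_force"].round(1))
if abs(a-np.degrees(p[2]))<4: r.hand_in(); print("handed in")
E
```

```text
slot 17.3 expected locked 17.4 green,white,red dirs [-158.3 -158.   -72.8] F [ 0.4  0.3 -0.6]
the job is handed in; nothing more can be done
handed in
```

The cover is shut and its fastener is locked, and I handed the job in at about 11.5 s, well under the 58 s limit.

- **Cover:** I pushed it down with the closed fingertips near its front-left edge. It stopped at 143.9 mm with about 12 N of force, against 144 mm expected when shut.
- **Fastener:** I set the half-open fingertips about 10 mm deep in the slot and turned clockwise until the moment rose to 0.68 N m at the stop. I then backed off within the slot's free play and lifted clear.

**Last checks:**
- The slot points along 17.3°, against 17.4° expected when locked.
- The white pointer lines up with the green dot, at −158.0° and −158.3°. Both are about 4–5° off the nominal −162.6°, which I put down to picking the pixels by hand.
- The cover is flat in the wrist and side views.
- The arm is clear, with only sensor noise on the force reading.
- The arm touched none of the loose things, and the reel stands where it was. I did not measure the positions of the others afterwards.

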